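# Measure out from the desk rail with a tape measure and lock it

## Task

Measure out about 12 cm from the low aluminium rail on the desk: hook the end of the tape measure over the rail's far edge (the one away from the robot), back the case away towards the robot, square to the rail, until about 12 cm of tape shows between the case and its end hook, and stand it on the desk there. Then press the round lock button on top of the case fully down, so that the tape measure is left locked, standing upright by itself with its hook still on the rail.

Things in the scene. Friction and masses are not known exactly. Their poses are not given: they have to be found in the camera images.
- case_mid (a point): Centre of a loose tape measure's case, 36 mm above its underside. Black case, 80 mm long (x), 38 mm thick (y), 72 mm high, flat sides with a grey disc on each, 0.55 kg; it stands upright on the desk and is gripped across its thickness. x points to the front, where the steel tape comes out 16 to 19 mm above the underside; z up. Its rubber foot holds it on the desk against the tape's spring.
- hook (a point): Steel hook plate (22 mm wide, 3 mm thick) at the tape's end. Point: lower edge of its inner face (towards the case), 3 mm above the case's underside; axes as the case's. 95 mm ahead of the case's centre (55 mm of tape showing) when drawn in; a spring of about 2 N holds it so. Up to 120 mm more draws out along x. With the case on the desk the tape passes 4 mm above the rail.
- rail: Plain aluminium bar fixed to the desk, 20 mm wide (its x), 240 mm long (y), 12 mm high. Origin: centre of its underside, on the desk. x points away from the robot across the bar, so the far edge is at x = +10 mm.
- lock (a joint): Travel of the lock button in m: 0 = up (tape runs free), 0.005 = fully down (locked). It takes about 4 N to push and stays where it is left. It is a round grey button, 26 mm across, in the middle of the case's top, pressed straight down: its top is 45 mm above the case's centre, 9 mm above the case's top when up.

How it is judged (in metres and radians):
On the way:
1. the hook is over the rail's far edge and 100 to 140 mm of tape is drawn out, with the lock still up (x of hook in the frame of rail between 0.005 and 0.016 m and y of hook in the frame of rail between -0.115 and 0.115 m and height (world z) of hook below 0.01 m and x of hook in the frame of case_mid between 0.14 and 0.18 m and value of joint lock below 0.002 m), for 0.2 s.
At the end, for the whole second after the job is handed in: The hook hangs behind the rail's far edge (within 6 mm of it, lower edge below 10 mm), 100 to 140 mm of tape shows, the case stands upright (0.1 rad) on the desk on the robot's side of the rail, square to it within 0.25 rad, and the lock button is down (3.8 mm or more of its 5 mm) (x of hook in the frame of rail between 0.005 and 0.016 m and y of hook in the frame of rail between -0.115 and 0.115 m and height (world z) of hook below 0.01 m and x of hook in the frame of case_mid between 0.14 and 0.18 m and x of case_mid in the frame of rail below 0 m and angle between the x axis of case_mid and the x axis of rail, either way round below 0.25 rad and value of joint lock above 0.0038 m and angle between case_mid's own z axis and vertical below 0.1 rad and height (world z) of case_mid below 0.041 m); the robot touches nothing.
It also fails if it takes over 40 s, if anything falls off the work surface, if the arm or the gripper's body presses on something with over 40 N, if the wrist force passes 120 N, or if a joint passes its speed limit or range.

## Robot

A 6-joint arm with a two-finger parallel gripper is mounted at the origin on the work surface. World frame = base frame: x ahead of the robot, y to its left, z up, the work surface at z = 0. Lengths are in mm, angles in rad, forces in N, time in s.
With the tool pointing down it reaches from about 350 to 725 mm from the base axis. Payload 4.3 kg.
Tool frame: the origin (TCP) lies on the centre line of the jaws, within the pads' length; the fingertips stand 11 mm ahead of it and the grasp point (between the pads) lies 8 mm behind it; y points along the fingers, x is the direction in which the jaws open and shut, and the axes are right-handed (so a half turn about y gives the same grasp; the last joint's range is limited). The gripper opens to 85 mm and grips with 20 to 120 N. Pads are 22 mm wide; open, the fingers measure 114 mm over their backs; the gripper's body (76 mm by 85 mm) begins 54 mm behind the grasp point. The pads swing forward as they close: fully open they stand 13 mm farther back than shut.
Start: joints at [0.992, 0.377, 0.081, 1.274, 0, 1.46], TCP at [259.806, 512.997, 242.329] pointing down, gripper open.
Joint ranges: [-2.72, 2.72], [-0.84, 1.66], [-1.02, 1.22], [-1.77, 2.12], [-1.37, 1.28], [-3.14, 3.14]. Speed limits (rad/s): [2.57, 2.57, 3.14, 3.14, 3.14, 3.14].

## Interface

Orientations are given as a unit quaternion [x, y, z, w].
In Python, from rig import robot, solver, sensors, vision, job gives the robot as it stands. The module is installed in compiled form; this text tells all that it offers. Calls block until the motion is done:
- robot.move_pose(position, orientation): joint-space move of the TCP to a pose.
- robot.servo_line(position, vel=150, frame=None): straight line of the TCP; frame=None keeps the orientation; vel is the mean speed in mm/s.
- robot.movej(angles): joint-space move.
- robot.move_gripper(opening, f_grip=None): finger opening in mm; f_grip is the grip in N (None keeps the last); returns when the fingers have stopped.
- robot.sleep(seconds).
- solver.ik(position, orientation): joint angles nearest the present ones, or None.
- sensors.get_obs(): the state.
- vision.get_image(name): name is "scene" or "top" or "wrist"; returns a dict with "pixels" (480x640x3 uint8, red, green, blue), "depth" (480x640 float32, mm along the optical axis (not along the pixel's ray), 0 where there is no reading), "fx", "fy", "cx", "cy" (pixels), "rvec" (rotation vector, rad) and "tvec" (3), from world to camera coordinates, as OpenCV has them. Camera axes: x right, y down, z forward; pixel columns grow to the right and rows downward; lengths in mm; the calibration is good to about 2 mm. A picture is of the moment at which its call begins.
A pose or a line that the arm cannot do raises robot.Unreachable and nothing moves.
- job.close_job(): hands the job in, once; it reports no verdict.
The state is a dict: "clock": time; "joints": joint angles; "qd": joint speeds; "effort": joint torques, N m; "tcp_pos": TCP position; "tcp_rot": TCP orientation; "wrist_force": force on the tool from outside, world axes, zero at the start; "ft_torque": the same for the moment, N m; "finger_gap": finger opening in mm.
Only numpy, scipy, OpenCV 4.12 (cv2) and the standard library are available. Lean on these libraries where they do the work, as an engineer would, in place of code of your own. Each camera call takes 0.05 s, during which the arm holds its last target.

## Working session

There is one attempt and no reset: what is moved stays moved. The work goes in short steps, each a Python script; the robot and the scene stay as the last script left them, time stands still between calls to the robot, and variables do not carry over. Pictures are saved under pics/ and viewed, and the job is handed in when it is done.

```bash
mkdir -p pics; cat > h.py <<'E'
import numpy as np, cv2
from rig import robot, solver, sensors, vision, job
from scipy.spatial.transform import Rotation as R
def snap(n,f):
    im=vision.get_image(n); cv2.imwrite('pics/'+f,cv2.cvtColor(im['pixels'],cv2.COLOR_RGB2BGR))
    np.savez('/tmp/'+f+'.npz',**im); return im
def world(im):
    d=im['depth'].astype(float); v,u=np.mgrid[:480,:640]
    P=np.stack([(u-im['cx'])/im['fx']*d,(v-im['cy'])/im['fy']*d,d],-1)
    Rm=cv2.Rodrigues(np.array(im['rvec'],float))[0]
    W=(P-np.array(im['tvec']).ravel())@Rm; W[d==0]=np.nan; return W
E
python3 - <<'E'
from h import *
o=sensors.get_obs();print(o)
for n in('scene','top'): snap(n,n+'0.png')
E
```

```text
{'clock': 0.0, 'joints': array([9.91714699e-01, 3.78066845e-01, 7.96224077e-02, 1.27441449e+00,
       1.54677300e-05, 1.46053098e+00]), 'qd': array([ 0.00137915, -0.00046023, -0.00309153, -0.00078967,  0.00025643,
        0.00068776]), 'effort': array([-5.84414693e-05, -4.63609779e+01,  2.69871998e+01,  2.09896424e-02,
       -9.07714565e-06, -9.42790251e-06]), 'tcp_pos': array([259.4218492 , 512.43301333, 241.35735811]), 'tcp_rot': array([ 0.60276549,  0.36953022, -0.370854  , -0.60215321]), 'wrist_force': array([-0.28855902, -0.00300932, -1.14713044]), 'ft_torque': array([-0.03309198, -0.03642871, -0.05065793]), 'finger_gap': 85.37023399505192}
```

View pics/scene0.png

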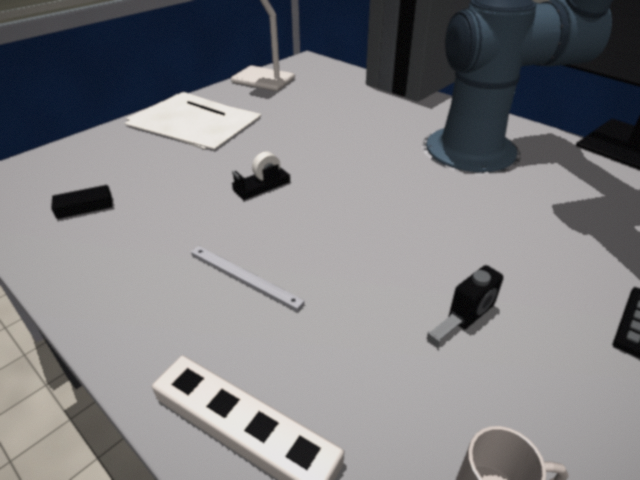

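View pics/top0.png

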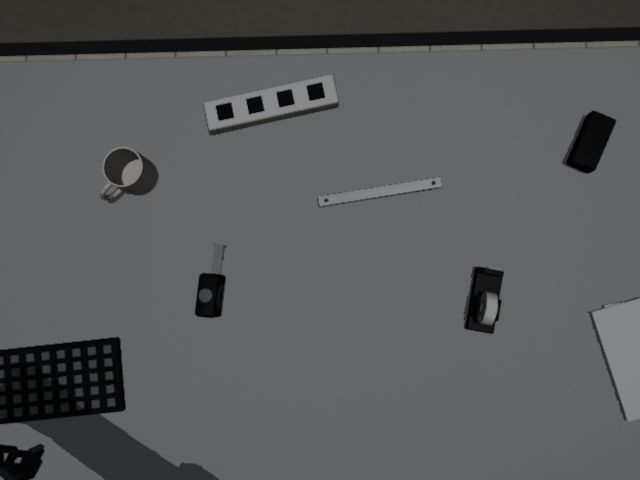

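The scene view shows the tape case at about (478,295) with its hook at (435,338), and the rail running from (195,252) to (300,303). In the top view the case is at (210,296), the hook at (219,245) and the rail from (320,201) to (440,183). Next I'll measure these positions.

```bash
python3 - <<'E'
from h import *
im=dict(np.load('/tmp/top0.png.npz'));W=world(im);px=im['pixels'].astype(int)
np.set_printoptions(precision=1,suppress=True)
print('desk z',W[330,300],W[240,270])
def region(u0,u1,v0,v1,zlo,zhi):
    m=np.zeros((480,640),bool);m[v0:v1,u0:u1]=1
    return m&(W[...,2]>zlo)&(W[...,2]<zhi)
def rect(m,name):
    P=W[m];r=cv2.minAreaRect(P[:,:2].astype(np.float32));print(name,m.sum(),r,'z',np.percentile(P[:,2],[5,50,95]),'mean',P.mean(0))
rect(region(305,455,170,215,6,20),'rail')
rect(region(185,235,265,330,60,78),'casetop')
rect(region(185,235,265,330,78,95),'button')
rect(region(200,235,235,275,8,30),'tape')
g=px.sum(2)
m=np.zeros((480,640),bool);m[170:215,305:455]=1
m&=(g>330); print('bright',m.sum(), np.median(g[330:360,250:350]))
print([W[v,u] for v,u in((201,320),(183,440),(192,380))])
for v in range(240,272,3): print(v,g[v,208:232],W[v,219,2])
# scene camera
im=dict(np.load('/tmp/scene0.png.npz'));W=world(im)
rect(region(180,315,240,315,6,20),'rail s')
rect(region(420,510,260,350,66,78),'casetop s')
rect(region(420,510,260,350,79,95),'button s')
rect(region(420,475,300,350,12,26),'tape s')
E
```

```text
desk z [398.3  99.4  -2.7] [573.3 156.8   0. ]
rail 1318 ((660.058837890625, -53.53541564941406), (285.4823913574219, 74.76803588867188), 86.72886657714844) z [ 7.9 11.6 15.2] mean [664.4 -57.9  11.6]
casetop 765 ((468.06787109375, 263.8039245605469), (39.23613739013672, 79.83309936523438), 83.49528503417969) z [64.1 70.8 75.3] mean [468.1 261.8  70.5]
button 143 ((468.2774353027344, 263.9674987792969), (23.381301879882812, 23.41383171081543), 89.45213317871094) z [78.7 80.9 83.9] mean [468.4 263.8  81. ]
tape 295 ((536.6080322265625, 255.36529541015625), (20.769607543945312, 57.65152359008789), 84.63522338867188) z [14.8 18.8 22.3] mean [537.1 256.1  18.7]
bright 1148 304.0
[array([647.1,  57.9,  10.6]), array([ 678.6, -174.6,   10.8]), array([663.1, -58.7,   9.9])]
240 [304 306 304 303 306 303 304 305 304 305 303 301 303 303 304 305 305 304
 304 309 302 304 306 304] -2.7548641856829867
243 [305 304 303 306 304 292 265 274 300 307 301 301 304 303 302 306 304 306
 304 305 306 307 307 307] -0.7581234792725896
246 [303 302 302 303 305 296 268 264 256 258 260 257 265 275 254 193 149 105
[... 948 characters left out ...]
266 259 264 302 305 303 306
 304 307 303 304 305 303] 20.355505704316297
rail s 1431 ((666.2504272460938, -58.46905517578125), (22.020021438598633, 241.97752380371094), 8.258194923400879) z [ 7.6 12.4 14.1] mean [666.2 -48.7  11.9]
casetop s 775 ((470.19317626953125, 264.06060791015625), (37.4409065246582, 80.06568145751953), 82.52904510498047) z [67.1 71.8 74.4] mean [477.3 266.   71.5]
button s 173 ((469.9871826171875, 263.3283386230469), (25.99742317199707, 24.77391815185547), 31.385208129882812) z [79.9 81.5 82.7] mean [470.5 263.8  81.4]
tape s 561 ((530.0791015625, 258.7417297363281), (36.82248306274414, 76.78488159179688), 86.51900482177734) z [14.6 19.5 24.2] mean [534.  257.4  19.5]
```

```bash
cat >> h.py <<'E'
CY=-0.118; RY=0.138; RC=np.array([665.3,-58.3])
def quat(yaw,flip=1):
    x=flip*np.array([-np.sin(yaw),np.cos(yaw),0]);y=np.array([0,0,-1.]);
    return R.from_matrix(np.stack([x,y,np.cross(x,y)],1)).as_quat()
def rail(x,y,yaw=RY):
    return RC+x*np.array([np.cos(yaw),np.sin(yaw)])+y*np.array([-np.sin(yaw),np.cos(yaw)])
def st(t=''):
    o=sensors.get_obs();print(t,'t%.1f'%o['clock'],o['tcp_pos'].round(1),'F',o['wrist_force'].round(1),'gap %.1f'%o['finger_gap']);return o
E
python3 - <<'E'
from h import *
for f in(1,-1):
    print(f,solver.ik([469.2,264,150],quat(CY,f)),solver.ik([*rail(-150,0),34],quat(RY,f)),solver.ik([*rail(-75,0),34],quat(RY,f)))
E
```

```text
1 [ 0.39466163  0.3486184  -0.20505126  1.01712666  0.          0.51266163] [-0.272982    0.43586098 -0.41096661  0.72396874  0.         -0.410982  ] [-0.22217482  0.55618666 -0.20131895  0.81329072  0.         -0.36017482]
-1 [ 0.39466163  0.3486184  -0.20505126  1.01712666  0.         -2.62893102] [-0.272982    0.43586098 -0.41096661  0.72396874  0.          2.73061065] [-0.22217482  0.55618666 -0.20131895  0.81329072  0.          2.78141784]
```

```bash
python3 - <<'E'
from h import *
q=quat(CY)
robot.move_pose([469.2,264,150],q);st('above')
snap('wrist','w1.png')
robot.servo_line([469.2,264,34],vel=100);st('down')
robot.move_gripper(30,60);st('grip')
snap('scene','s1.png')
E
```

```text
above t1.4 [469.1 264.7 150.3] F [ 0.5 -0.5  0.2] gap 85.4
down t2.7 [469.8 264.3  34.7] F [-0.5 -0.7  0.6] gap 85.3
grip t3.2 [469.4 263.6  34.4] F [-0.4 -2.6  5. ] gap 37.3
```

View pics/w1.png

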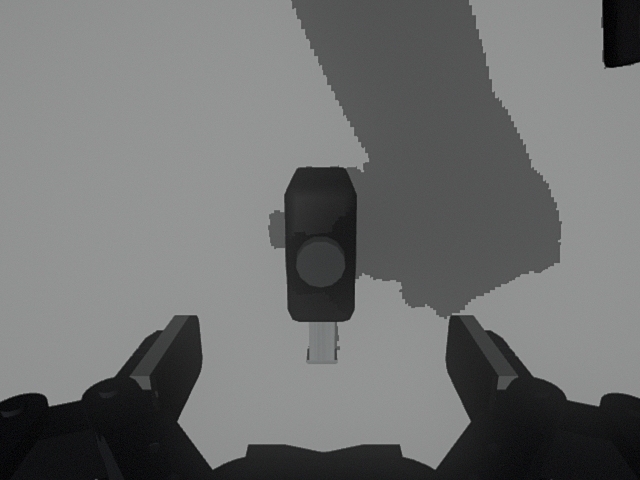

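View pics/s1.png

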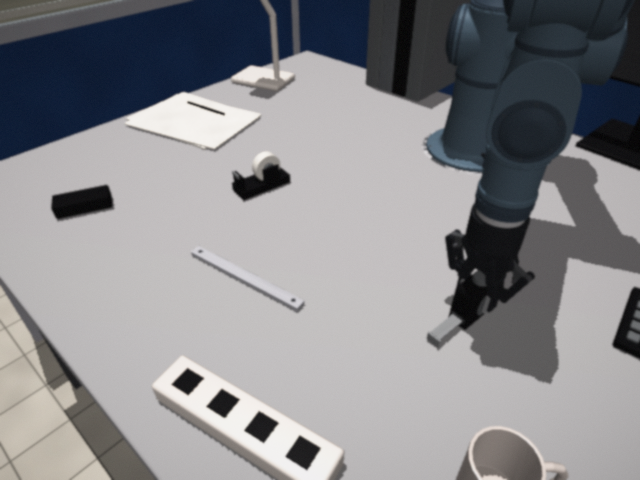

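The wrist view shows the case squared and centred between the jaws, with the button at (320,262). The scene view shows it gripped across its thickness, at a gap of 37.3 mm. I'll lift it and carry it over the rail.

```bash
python3 - <<'E'
from h import *
robot.servo_line([469.2,264,84],vel=100);st('up')
robot.move_pose([*rail(-72,0),84],quat(RY));robot.sleep(.3);st('over')
for n in('top','scene','wrist'): snap(n,n+'2.png')
def region(W,u0,u1,v0,v1,zlo,zhi):
    m=np.zeros((480,640),bool);m[v0:v1,u0:u1]=1
    return m&(W[...,2]>zlo)&(W[...,2]<zhi)
E
```

```text
up t3.9 [468.5 263.9  83.2] F [-0.4  0.3 -5.7] gap 37.5
over t5.6 [594.  -67.3  84. ] F [ 0.6 -0.6 -5.1] gap 37.4
```

View pics/top2.png

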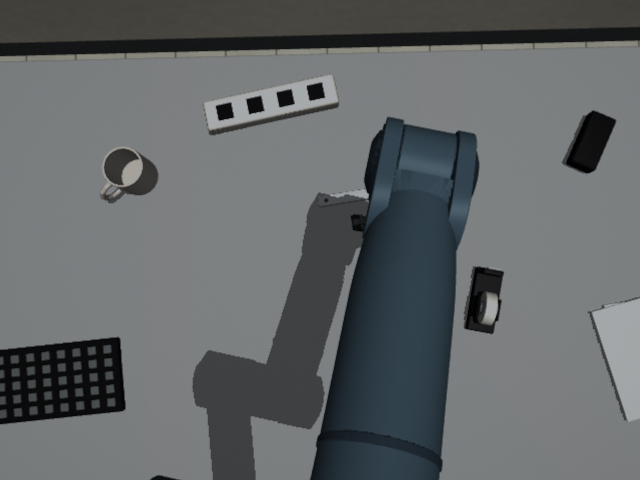

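View pics/scene2.png

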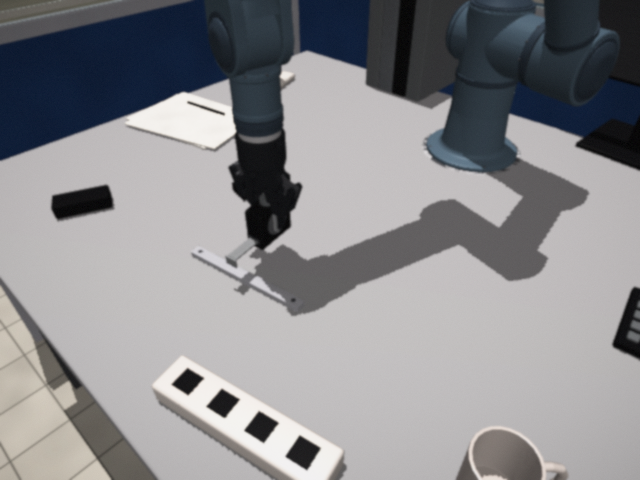

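View pics/wrist2.png

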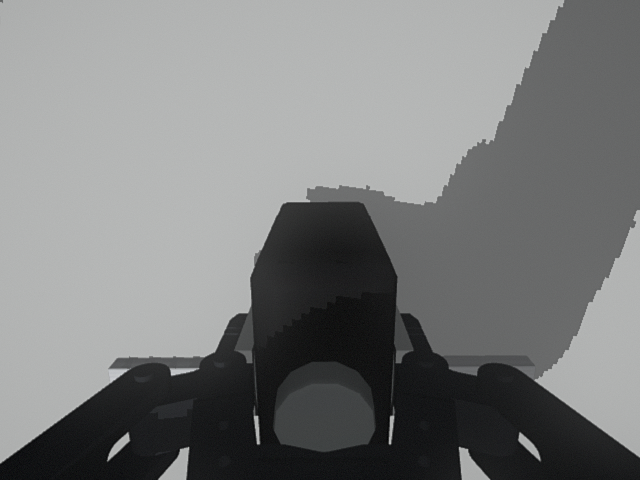

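The scene view shows the hook plate end at about (232,258), over the rail's far side, with the case level in the jaws. The arm hides the hook in the top view. I'll measure the hook in the scene depth image.

```bash
python3 - <<'E'
from h import *
np.set_printoptions(precision=1,suppress=True)
im=dict(np.load('/tmp/scene2.png.npz'));W=world(im)
a=RY;B=np.array([[np.cos(a),np.sin(a)],[-np.sin(a),np.cos(a)]])
L=W.copy();L[...,:2]=(W[...,:2]-RC)@B.T
m=np.zeros((480,640),bool);m[225:270,220:275]=1
t=m&(L[...,2]>60)&(L[...,2]<76)&(L[...,0]>-28)&(L[...,0]<40)
P=L[t];print(len(P),cv2.minAreaRect(P[:,:2].astype(np.float32)))
print('x pct',np.percentile(P[:,0],[1,50,95,99]),'y',np.percentile(P[:,1],[2,50,98]))
for x in range(-26,30,6):
    s=P[(P[:,0]>=x)&(P[:,0]<x+6)]
    if len(s):print(x,len(s),s[:,1].min(),s[:,1].max(),np.median(s[:,2]))
f=m&(L[...,0]>15)&(L[...,2]>40)&(L[...,2]<76);P=L[f];print('front face x',np.percentile(P[:,0],[5,50,95]),'z',P[:,2].min(),P[:,2].max())
# rail in initial image, unshadowed: fit edges
im=dict(np.load('/tmp/scene0.png.npz'));W=world(im);L=W.copy();L[...,:2]=(W[...,:2]-RC)@B.T
m=np.zeros((480,640),bool);m[240:315,180:315]=1
P=L[m&(L[...,2]>8)&(L[...,2]<16)&(abs(L[...,0])<20)]
for y in range(-120,120,40):
    s=P[(P[:,1]>=y)&(P[:,1]<y+40)];print(y,len(s),np.percentile(s[:,0],[1,50,99]),np.median(s[:,2]))
im=dict(np.load('/tmp/top0.png.npz'));W=world(im);L=W.copy();L[...,:2]=(W[...,:2]-RC)@B.T
# rail by colour on plane z=12
g=im['pixels'].astype(int).sum(2)
m=np.zeros((480,640),bool);m[170:215,305:455]=1
ys,xs=np.nonzero(m&(g>360)); 
K=np.array([[im['fx'],0,im['cx']],[0,im['fy'],im['cy']],[0,0,1]]);Rm=cv2.Rodrigues(np.array(im['rvec'],float))[0];tv=np.array(im['tvec']).ravel()
r=np.stack([xs,ys,np.ones_like(xs)],0);d=Rm.T@np.linalg.inv(K)@r;c=-Rm.T@tv
X=(c[:,None]+d*((12-c[2])/d[2])).T[:,:2]
print('top colour',len(X),cv2.minAreaRect(X.astype(np.float32)))
E
```

```text
316 ((-0.11145973205566406, 0.2061166763305664), (54.42229461669922, 22.4599609375), 1.8344511985778809)
x pct [-27.    4.1  25.8  26.7] y [-8.1  2.3 11.2]
-26 31 -7.7399912900790735 9.845181139281197 69.16430195361967
-20 27 -7.956146548588694 10.289622983155635 69.04285485848528
-14 30 -8.074721025218118 9.919138801608941 69.04584677206978
-8 29 -7.573353335908193 10.472539165796299 69.27605092405028
-2 31 -7.289431867995254 11.39542615432018 69.23066668574957
4 32 -8.3722846212418 9.256844085754745 68.80489568316007
10 33 -8.261628361068107 10.947915425773562 69.39473653151612
16 32 -7.568331294648733 9.903657870208487 69.20130587750154
22 63 -10.279925244669682 12.2093908936855 66.24443370143089
front face x [16.3 24.9 26.4] z 52.83134016017279 71.22945132355713
-120 186 [-8.6  2.9 12.3] 12.474215968085076
-80 200 [-9.2  2.3 11.8] 12.400239246695161
-40 210 [-9.2  2.4 10.9] 12.52341654204643
0 224 [-9.8  2.  11. ] 12.395949556372196
40 242 [-9.3  1.8 10.8] 12.525859718418694
80 271 [-10.3   1.3  10.2] 12.490868563843406
top colour 1046 ((664.7486572265625, -57.66981506347656), (18.54404640197754, 238.1162872314453), 8.372041702270508)
```

Before lowering, the hook's inner face is about 12 mm beyond the rail's far edge, and the tape is level at z = 69 (19 + 50). I'll lower it, draw the tape out and look.

```bash
python3 - <<'E'
from h import *
robot.servo_line([*rail(-72,0),45],vel=80)
robot.servo_line([*rail(-72,0),35.6],vel=40);robot.sleep(.2);st('low')
snap('scene','s3.png')
robot.servo_line([*rail(-95,0),35.6],vel=50);st('mid')
robot.servo_line([*rail(-149,0),35.6],vel=60);robot.sleep(.3);st('drawn')
for n in('top','scene'): snap(n,n+'4.png')
im=cv2.imread('pics/scene4.png')[200:320,170:330];cv2.imwrite('pics/s4c.png',cv2.resize(im,None,fx=4.5,fy=4.5,interpolation=cv2.INTER_CUBIC))
E
```

```text
low t6.9 [594.2 -68.3  35.8] F [ 0.  -0.1 -5.1] gap 37.4
mid t7.6 [571.5 -71.5  35.9] F [ 2.6 -0.3 -6.4] gap 37.3
drawn t8.9 [518.1 -78.9  35.6] F [ 1.7 -0.8 -4.2] gap 37.4
```

View pics/s4c.png

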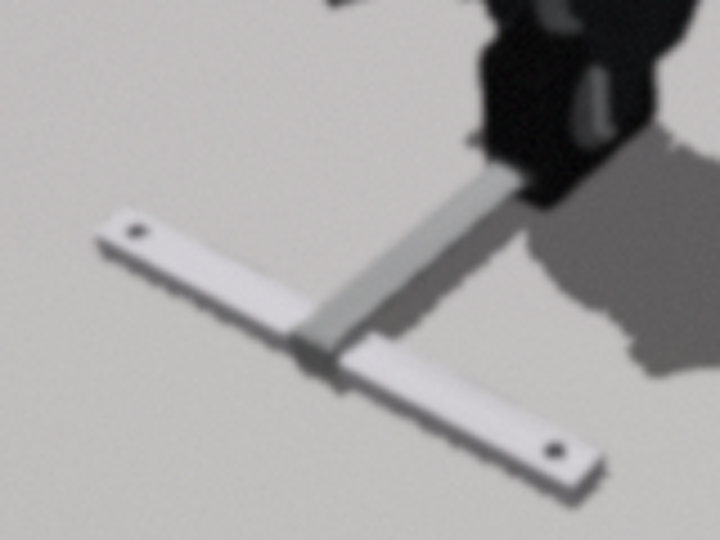

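View pics/top4.png

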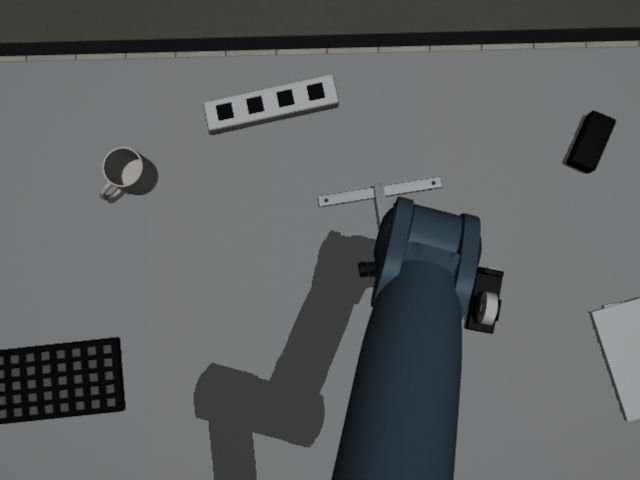

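The hook sits behind the far edge at about (315,355) in the crop, with the tape drawn out square across the rail. I'll set the case down.

```bash
python3 - <<'E'
from h import *
p=rail(-149,0)
for z in np.arange(35,32.4,-.4):
    robot.servo_line([*p,z],vel=10);robot.sleep(.1);o=st('dn %.1f'%z)
    if o['wrist_force'][2]>1: break
robot.move_gripper(60);robot.sleep(.2);st('rel')
snap('scene','s5.png')
robot.move_gripper(85)
robot.servo_line([*p,140],vel=150);robot.sleep(.2);st('up')
snap('wrist','w5.png');snap('scene','s5b.png')
im=cv2.imread('pics/s5b.png')[180:320,170:350];cv2.imwrite('pics/s5c.png',cv2.resize(im,None,fx=4,fy=4,interpolation=cv2.INTER_CUBIC))
E
```

```text
dn 35.0 t9.4 [517.6 -78.6  34.9] F [ 2.2  0.3 -4.5] gap 37.5
dn 34.6 t9.8 [517.7 -78.6  34.6] F [ 3.  -0.1 -4.8] gap 37.4
dn 34.2 t10.1 [517.8 -78.7  34.4] F [0.9 1.5 0.5] gap 37.6
dn 33.8 t10.4 [517.7 -78.7  34.4] F [-0.4  2.1  6.4] gap 37.4
rel t11.0 [517.6 -78.9  33.7] F [0.1 0.  0.5] gap 60.0
up t12.5 [516.9 -78.6 138.9] F [-0.   0.7 -0.5] gap 85.2
```

View pics/s5c.png

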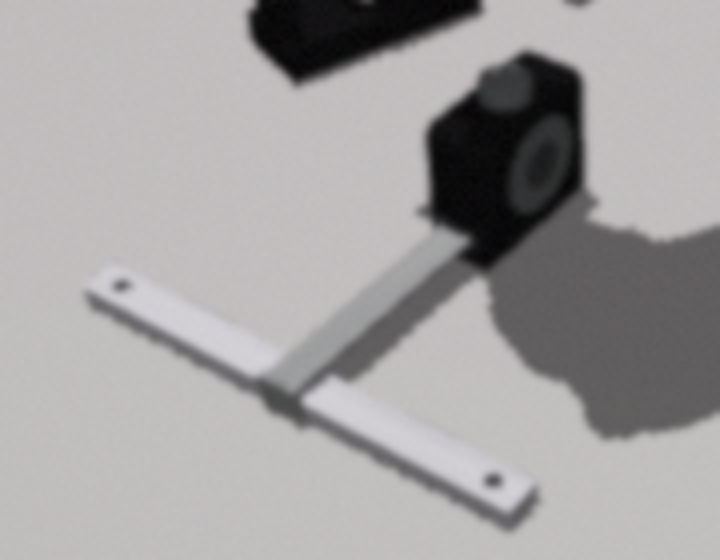

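View pics/w5.png

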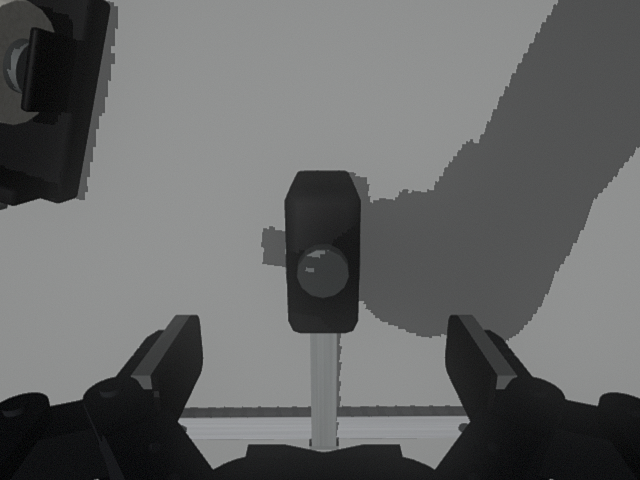

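The case stands alone with the hook still behind the rail, the tape straight, and the button up at (323,270) in the wrist view. I'll check the numbers, then press.

```bash
cat >> h.py <<'E'
def check(f):
    im=dict(np.load('/tmp/'+f+'.npz'));W=world(im);a=.143;B=np.array([[np.cos(a),np.sin(a)],[-np.sin(a),np.cos(a)]])
    L=W.copy();L[...,:2]=(W[...,:2]-RC)@B.T
    m=np.zeros((480,640),bool);m[180:300,200:330]=1
    def r(n,zl,zh,x0,x1,y0,y1):
        P=L[m&(L[...,2]>zl)&(L[...,2]<zh)&(L[...,0]>x0)&(L[...,0]<x1)&(L[...,1]>y0)&(L[...,1]<y1)]
        if len(P)<5: print(n,'none');return
        c=cv2.minAreaRect(P[:,:2].astype(np.float32));print(n,len(P),np.round(c[0],1),np.round(c[1],1),round(c[2],1),'x',np.percentile(P[:,0],[1,99]).round(1),'z',np.percentile(P[:,2],[2,50,98]).round(1))
    r('case',66,74.3,-210,-100,-30,30);r('button',74.5,90,-170,-130,-20,20);r('tape',14.5,24,-105,30,-20,20)
    P=L[m&(L[...,0]>9)&(L[...,0]<22)&(abs(L[...,1])<12)&(L[...,2]>5)];print('hook x',np.percentile(P[:,0],[5,50,95]).round(1),'z',np.percentile(P[:,2],[2,98]).round(1))
E
python3 - <<'E'
from h import *
check('s5b.png')
E
```

```text
case 428 [-146.9    1.7] [38.1 78.2] 89.8 x [-185.2 -109.2] z [66.8 71.7 73.9]
button 129 [-147.7    1.3] [25.1 24.2] 23.9 x [-160.  -135.2] z [74.6 81.1 83.4]
tape 549 [-44.9  -3.9] [119.8  35.4] 3.0 x [-103.7   14. ] z [16.1 19.6 21.4]
hook x [ 9.9 12.9 14.1] z [ 5.7 21. ]
```

```bash
python3 - <<'E'
from h import *
p=[518.3,-78.1]
robot.move_gripper(0,20)
robot.servo_line([*p,104],vel=100);robot.sleep(.2);b=st('pre')['wrist_force'][2]
z=104
while z>80:
    z-=1.0; robot.servo_line([*p,z],vel=15);robot.sleep(.05);o=sensors.get_obs();f=o['wrist_force'][2]-b
    print('%.1f z%.1f f%.1f'%(z,o['tcp_pos'][2],f),end=' | ')
    if f>11: break
st('pressed')
E
```

```text
pre t14.1 [519.  -78.3 104.8] F [-0.6 -0.4 -0.1] gap 0.3
103.0 z103.1 f-0.1 | 102.0 z101.9 f0.1 | 101.0 z100.9 f1.0 | 100.0 z99.9 f0.4 | 99.0 z98.9 f0.1 | 98.0 z97.9 f-0.5 | 97.0 z97.0 f0.2 | 96.0 z96.0 f1.1 | 95.0 z94.9 f0.0 | 94.0 z93.9 f-0.1 | 93.0 z93.0 f-0.7 | 92.0 z92.0 f0.4 | 91.0 z91.1 f2.8 | 90.0 z90.1 f2.9 | 89.0 z88.9 f1.5 | 88.0 z87.9 f2.2 | 87.0 z87.0 f3.2 | 86.0 z87.0 f10.6 | 85.0 z86.9 f17.3 | pressed t19.8 [518.5 -78.2  86.9] F [-5.8  0.8 17.2] gap -0.1
```

The press bottomed out at a TCP height of 86.9: contact at about 92, so roughly 5 mm of travel, and the force then rose sharply to 17 N. I'll retreat and check.

```bash
python3 - <<'E'
from h import *
robot.servo_line([518.3,-78.1,87],vel=20)
robot.servo_line([518.3,-78.1,180],vel=120);robot.sleep(.3);st('up')
snap('scene','s6.png');snap('wrist','w6.png');check('s6.png')
im=cv2.imread('pics/s6.png')[180:320,170:350];cv2.imwrite('pics/s6c.png',cv2.resize(im,None,fx=4,fy=4,interpolation=cv2.INTER_CUBIC))
E
```

```text
up t21.2 [517.9 -78.  179.4] F [-0.1 -0.2  0.3] gap 0.0
case 474 [-147.2    1.6] [38.2 79.1] 88.7 x [-184.8 -108.9] z [66.2 71.7 74.1]
button 94 [-147.6    0.7] [26.5 23.7] 36.3 x [-160.9 -135.6] z [74.8 76.3 77.9]
tape 549 [-45.1   4.9] [119.7  28.9] 0.2 x [-103.8   14. ] z [16.3 19.5 21.4]
hook x [ 9.7 13.  14. ] z [ 5.4 21.1]
```

View pics/s6c.png

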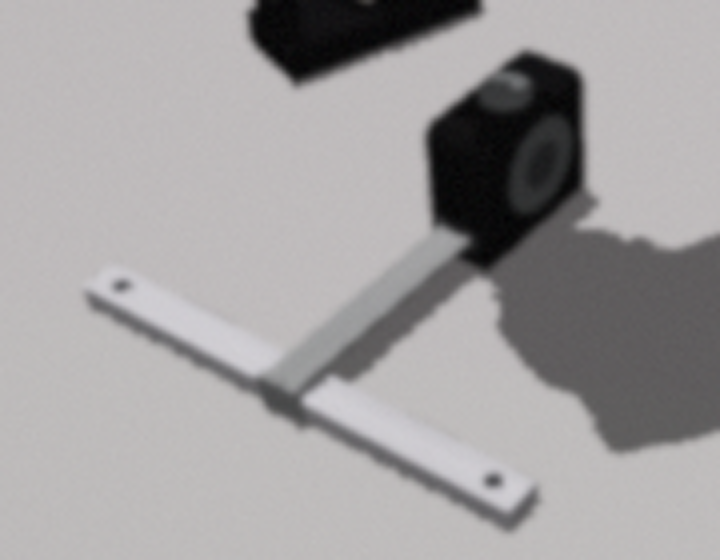

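The button top dropped from 81.1 to 76.3, so it is fully down. The case, tape and hook haven't moved, and the arm is clear. I'll hand the job in.

```bash
python3 -c "
from h import *
job.close_job()"
```

```text
the job is handed in; nothing more can be done
```

The tape measure is left locked, standing upright by itself on the desk, with its hook behind the rail's far edge. I handed the job in at about 21 s of the 40 s allowed; no verdict is reported.

I gripped the case, lowered the hook behind the rail, drew the case back square to the rail and set it down. I then pressed the lock button with the closed fingers until it stopped, at about 17 N.

The last checks used the scene camera, whose calibration is good to about 2 mm:

| Check | Measured | Required |
|---|---|---|
| Case centre from the rail | about -147 mm | below 0 |
| Hook's inner face from the rail's centre line | about 11 mm | 5 to 16 mm |
| Tape showing | about 118 mm | 100 to 140 mm |
| Case square to the rail | within about 0.03 rad | within 0.25 rad |
| Button travel | about 4.8 mm (top from 81.1 to 76.3 mm) | at least 3.8 mm |

- **Stability:** the case and hook did not move measurably during the press, and the gripper was well clear of everything afterwards.
- **Not measured directly:** the hook's lower-edge height. The picture and depth show the plate reaching down behind the rail, with the case on the desk.
- **Failed checks:** none failed or disagreed.

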